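# Tip a tray of LED modules against the rails into the feed channel

### The job

Push the loose tray of LED modules along the feeder's deck until it sits square and is pressed up against the long guide rail and the low end stop at the same time, firmly but without ramming. Then raise its handle end so that all three modules slide out of the tray's open corner and run in single file down the sloping channel to its closed end; lower the tray back flat on the deck and let go. Do not touch the modules with the gripper, and leave the other things on the bench where they are.

Things in the scene. Friction and masses are not known exactly. Their poses are not given: they have to be found in the camera images.
- feeder: fixed steel gravity feeder. Origin at bench height below the mouth of its channel; +x is the way the modules travel, +y points across to the guide rail, z up. Level deck 100 mm above the bench, x=-330 to 0, y=-165 to +50. The mouth of the channel is at x=0, from y=-48 to +39. Dragging the loaded tray over the deck takes about 3 to 7 N, more when it also rubs on a rail.
- guide_rail: guide rail along the whole length of the deck's +y side, 20 mm high, 10 mm thick; its origin is in the middle of its inner top edge, the inner face being at y=+39 mm in the feeder's frame. Axes as the feeder's.
- end_stop: low stop bar across the channel end of the deck, 8 mm high, from y=-165 to -48 in the feeder's frame; its origin is in the middle of its top edge on the tray's side, that face being at x=0. Axes as the feeder's. The tray's front floor edge meets it.
- channel: straight trough fixed to the feeder. Origin on its floor at the mouth (0, 0, 100 mm in the feeder's frame); +x runs down its floor, 24 degrees below level, z square to the floor. 72 mm wide inside, flared on the -y side at the mouth; walls 24 mm high; closed at x=+196 mm. Three modules in a row against the closed end have centres at about x=41, 103 and 165 mm.
- tray: loose aluminium tray, 190 (x) by 148 mm (y), 0.3 to 0.55 kg, on the deck 40 to 85 mm short of the stop, 16 to 36 mm off the guide rail, turned up to 7 degrees. Origin: centre of underside; +x towards the outlet, +y towards the guide rail. Floor 4 mm, walls to 30 mm height. Home = origin at x=-95, y=-35 mm in the feeder's frame, same heading. Raised by the handle, it pivots on its front floor edge.
- tray_outlet (a point): the tray's outlet: middle of the gap in its front wall, on the floor's front edge, 95 mm ahead of the tray's origin, 35 mm to +y, 4 mm up. The gap is 70 mm wide, tray y=0 to +70; a diagonal strip inside leads to it. Tipping the tray 25 to 32 degrees empties it. The front wall stands 8 mm back from the floor's front edge. Axes as the tray's.
- tray_handle (a point): middle of the tray's handle: round steel bar 12 mm thick, 112 mm long along the tray's y, 140 mm behind the tray's origin (x=-140) and 40 mm above its underside, 39 mm clear of the rear wall, with thin stays at y=-50 and +50. The bar can turn between gripping fingers: it can be raised with the gripper upright or leaning along. Axes as the tray's.
- module0: smooth round LED module for a floodlight, a grey disc 62 mm in diameter and 18 mm thick with a white face on top, about 90 g; origin: centre of its underside, z up through it. It starts lying flat inside the tray and slides fairly easily on metal (starts to slide at roughly 11 to 17 degrees of slope). The three are alike.
- module1: smooth round LED module for a floodlight, a grey disc 62 mm in diameter and 18 mm thick with a white face on top, about 90 g; origin: centre of its underside, z up through it. It starts lying flat inside the tray and slides fairly easily on metal (starts to slide at roughly 11 to 17 degrees of slope). The three are alike.
- module2: smooth round LED module for a floodlight, a grey disc 62 mm in diameter and 18 mm thick with a white face on top, about 90 g; origin: centre of its underside, z up through it. It starts lying flat inside the tray and slides fairly easily on metal (starts to slide at roughly 11 to 17 degrees of slope). The three are alike.
- screwdriver: bystander: a screwdriver lying on the bench beyond the feeder. Leave alone.
- driver_box: bystander: a white finned lamp driver box, 60 x 120 x 38 mm, origin under its centre. Leave alone.
- floodlight: bystander: a cast aluminium floodlight housing lying face down, about 150 x 217 x 98 mm with its bracket, origin under its centre. Leave alone.
- jar: bystander: a steel jar, 60 mm in diameter and 70 mm high, origin under its centre. Leave alone.

How it is judged (in metres and radians):
On the way, in this order (a step that is already met when the one before it is completed fails the run):
1. the tray sits flat and square (within 3 degrees) and is pressed up against both the guide rail and the end stop at once (over 1 N on each) (x of tray in the frame of feeder above -0.1 m and y of tray in the frame of feeder above -0.041 m and angle between the x axis of tray and the x axis of feeder, either way round below 0.05 rad and angle between tray's own z axis and vertical below 0.05 rad and contact force between tray and guide_rail above 1 N and contact force between tray and end_stop above 1 N), for 0.2 s.
2. the tray is tipped by more than 9 degrees with its handle end up (angle between tray's own z axis and vertical above 0.157 rad and z of tray_handle in the frame of feeder above 0.165 m), for 0.1 s.
At the end, for the whole second after the job is handed in: All three modules lie at rest, flat on the channel floor in one row against its closed end (centres 33 to 175 mm down it, within 8 mm of its centre line, 5 mm of its floor, 7 degrees of it); the tray stands flat on the deck (within 2.3 degrees, 5 mm), at rest, released (x of module0 in the frame of channel between 0.033 and 0.175 m and y of module0 in the frame of channel between -0.008 and 0.008 m and z of module0 in the frame of channel between -0.004 and 0.005 m and angle between the z axis of each of module0, module1, module2 and the z axis of channel, either way round below 0.12 rad and linear speed of each of module0, module1, module2, tray below 0.02 m/s and x of module1 in the frame of channel between 0.033 and 0.175 m and y of module1 in the frame of channel between -0.008 and 0.008 m and z of module1 in the frame of channel between -0.004 and 0.005 m and x of module2 in the frame of channel between 0.033 and 0.175 m and y of module2 in the frame of channel between -0.008 and 0.008 m and z of module2 in the frame of channel between -0.004 and 0.005 m and angle between tray's own z axis and vertical below 0.04 rad and z of tray in the frame of feeder between 0.095 and 0.105 m); the robot touches nothing.
It fails at once if the gripper touches a module (contact force between the fingers and module0 above 0.5 N or contact force between the fingers and module1 above 0.5 N or contact force between the fingers and module2 above 0.5 N).
It fails at once if a bystander is moved by more than 30 mm (distance of any of screwdriver, driver_box, floodlight, jar from where it was at the start of the episode above 0.03 m).
It fails at once if the tray, still flat, is rammed against a rail with over 45 N (angle between tray's own z axis and vertical below 0.05 rad and (contact force between tray and guide_rail above 45 N or contact force between tray and end_stop above 45 N)).
It also fails if it takes over 70 s, if anything falls off the work surface, if the arm or the gripper's body presses on something with over 40 N, if the wrist force passes 120 N, or if a joint passes its speed limit or range.

### The arm

A 7-joint arm with a two-finger parallel gripper is mounted at the origin on the work surface. World frame = base frame: x ahead of the robot, y to its left, z up, the work surface at z = 0. Lengths are in mm, angles in rad, forces in N, time in s.
With the tool pointing down it reaches from about 425 to 950 mm from the base axis. Payload 4.7 kg.
Tool frame: the origin (TCP) lies midway between the tips of the shut fingers; the grasp point (between the pads) lies env.grasp_offset behind it (env.grasp_offset is the distance from the TCP to the grasp point, in mm); z points along the fingers, x is the direction in which the jaws open and shut, and the axes are right-handed (so a half turn about z gives the same grasp; the last joint's range is limited). The gripper opens to 87 mm and grips with 3 to 60 N. Pads are 19 mm wide; open, the fingers measure 117 mm over their backs; the gripper's body (75 mm by 190 mm) begins 51 mm behind the grasp point.
Start: joints at [-1.268, 0.469, -0.049, 1.532, 0.024, 1.141, -0.082], TCP at [219.838, 638.217, 222.573] pointing down, gripper open.
Joint ranges: [-2.59, 2.59], [-0.33, 1.99], [-1.39, 1.29], [0.1, 2.45], [-1.04, 4.18], [0.21, 1.99], [-2.66, 2.66]. Speed limits (rad/s): [2.57, 2.57, 3.14, 3.14, 3.14, 3.14, 3.14].

### API

Orientations are given as a unit quaternion [w, x, y, z].
In Python, from workcell import env, cams gives the robot as it stands. The module is installed in compiled form; this text tells all that it offers.
- The arm moves only by the shell command python3 -m handwheel 'ROWS' [FORCE]. ROWS is JSON, a list that holds one entry, the list of rows, each a list of 5 numbers: the opening in per cent of the stroke, from 0 (shut) to 100 (fully open), then the shift along the tool's x, y, z in m, then the turn about the tool's z in degrees. A call has 1 to 10 rows; each row shifts and turns the pose as measured when the row begins, along the tool's axes as they then stand; what a row does not reach is not made up. A row lasts 1/10 s, in which the tool goes at most 50 mm and 8.59 degrees, less where a joint would pass 70% of its speed; a pose out of reach is approached as far as the arm can. A call is refused whole if a number of a shift passes 0.05 or a number of a turn 8.59, either way. A call with a gripper value outside its range is refused whole. The fingers move at their own pace and stop on an object; FORCE is the grip in N (left out, the last holds). Time passes only in rows, so rows that do not move let the fingers close. It gives the time, the measured TCP pose, the force and the opening at its end, in the units of the state.
- env.sense(): the state, without advancing time (a new reading comes with each control period).
- cams.grab_frame(name): name is "scene" or "top" or "wrist"; returns the picture (400x640x3 uint8, blue, green, red); there is no depth.
- cams.camera_model(name): a dict with "intrinsics" (3x3 intrinsics, pixels), "distortion" ([k1, k2, p1, p2, k3] as OpenCV has them; the pictures are not rectified), "world_to_cam" (4x4, takes a point from world to camera coordinates); the wrist camera has in their place "mount" (4x4, takes a point from camera to tool coordinates, whose origin is the TCP and whose axes are the tool frame's). Camera axes: x right, y down, z forward; pixel columns grow to the right and rows downward; lengths in mm; the calibration is good to about 2 mm. A picture is of the moment at which its call begins: read the wrist's pose just before it. camera_model takes no time and is no camera call.
- env.sign_off(): hands the job in, once; it reports no verdict.
The state is a dict: "t": time; "joint_pos": joint angles; "joint_velocities": joint speeds; "joint_torque": joint torques, N m; "position": TCP position; "ee_rot": TCP orientation; "ft_force": force on the tool from outside, world axes, zero at the start; "ft_torque": the same for the moment, N m; "finger_gap": finger opening in mm.
Only numpy, scipy, OpenCV 4.12 (cv2) and the standard library are available. Lean on these libraries where they do the work, as an engineer would, in place of code of your own. Each camera call takes 0.05 s, during which the arm holds its last target. There are 200 camera calls.

## Working session

There is one attempt and no reset: what is moved stays moved. The work goes in short steps, Python scripts to look and compute and a shell command to move; the robot and the scene stay as the last step left them, time stands still between calls to the robot, and variables do not carry over. Pictures are saved under pics/ and viewed, on a budget of 10 in all, crops included, one or two more only if the job needs it, and the job is handed in when it is done.

```bash
mkdir -p pics
python3 - <<'E'
from workcell import env,cams
import cv2,numpy as np
s=env.sense()
print({k:s[k] for k in('t','position','ee_rot','ft_force','finger_gap')},env.grasp_offset)
a=cams.grab_frame("scene");b=cams.grab_frame("top")
cv2.imwrite('pics/scene.png',a);cv2.imwrite('pics/top.png',b)
for n in('scene','top','wrist'):
  print(n,cams.camera_model(n))
E
```

```text
{'t': 0.0, 'position': array([219.65804015, 637.63680014, 221.51639754]), 'ee_rot': array([ 5.69174987e-04,  8.14155776e-01,  5.80645735e-01, -7.60616464e-04]), 'ft_force': array([-0.44445448,  0.18466405,  0.18138089]), 'finger_gap': 86.76935466392906} 18.700000000000003
scene {'intrinsics': array([[504.87875373,   0.        , 317.05775083],
       [  0.        , 504.87875373, 195.13013749],
       [  0.        ,   0.        ,   1.        ]]), 'distortion': array([-0.01481563,  0.        ,  0.        ,  0.        ,  0.        ]), 'world_to_cam': array([[-8.44604950e-01,  5.35376080e-01, -3.86400989e-03,
         6.02300519e+02],
       [ 4.51043134e-01,  7.07636561e-01, -5.43884720e-01,
        -1.15595547e+02],
       [-2.88448555e-01, -4.61110562e-01, -8.39151048e-01,
         1.59629682e+03],
       [ 0.00000000e+00,  0.00000000e+00,  0.00000000e+00,
         1.00000000e+00]])}
top {'intrinsics': array([[446.43690152,   0.        , 318.45079363],
       [  0.        , 446.43690152, 203.67444873],
       [  0.        ,   0.        ,   1.        ]]), 'distortion': array([-0.1161607
[... 324 characters left out ...]
3],
       [ 0.00000000e+00,  0.00000000e+00,  0.00000000e+00,
         1.00000000e+00]])}
wrist {'intrinsics': array([[330.07041992,   0.        , 315.41107447],
       [  0.        , 330.07041992, 199.03665535],
       [  0.        ,   0.        ,   1.        ]]), 'distortion': array([0.01207048, 0.        , 0.        , 0.        , 0.        ]), 'mount': array([[ 9.99999459e-01,  2.21425267e-04, -1.01618505e-03,
        -4.67653628e-01],
       [ 3.01919632e-05,  9.70481022e-01,  2.41177496e-01,
        -6.59331520e+01],
       [ 1.03959110e-03, -2.41177396e-01,  9.70480491e-01,
        -1.62126078e+02],
       [ 0.00000000e+00,  0.00000000e+00,  0.00000000e+00,
         1.00000000e+00]])}
```

View pics/scene.png

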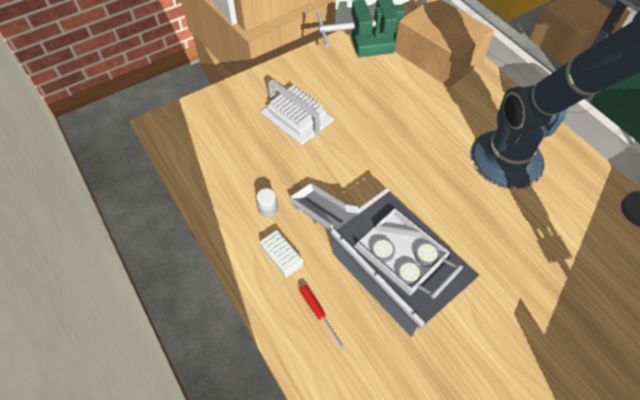

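View pics/top.png

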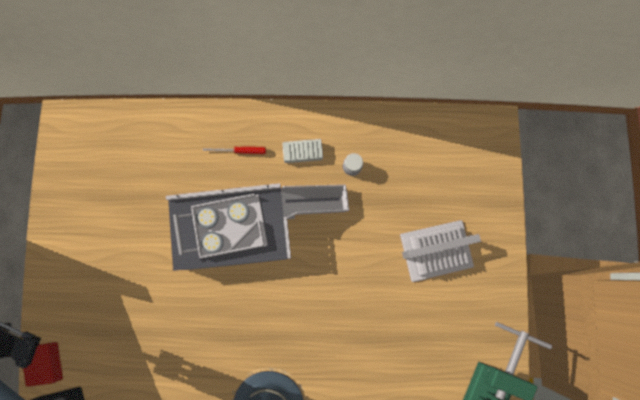

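The feeder lies with its rail along the far side (top view: deck about (170–290, 185–270), tray about (193–267, 195–260), handle about (183,233)). The channel runs right to (348,198).

```bash
cat > h.py <<'E'
from workcell import env,cams
import cv2,numpy as np
from scipy.spatial.transform import Rotation as R
def pose():
    s=env.sense();q=s['ee_rot'];T=np.eye(4)
    T[:3,:3]=R.from_quat([q[1],q[2],q[3],q[0]]).as_matrix();T[:3,3]=s['position'];return T
def c2w(n,T=None):
    m=cams.camera_model(n)
    return (T@m['mount']) if n=='wrist' else np.linalg.inv(m['world_to_cam'])
def cast(n,px,z,T=None):
    m=cams.camera_model(n);C=c2w(n,T)
    u=cv2.undistortPoints(np.array(px,float).reshape(-1,1,2),m['intrinsics'],m['distortion'])[:,0]
    d=np.c_[u,np.ones(len(u))]@C[:3,:3].T
    return C[:3,3]+d*((np.asarray(z,float)-C[2,3])/d[:,2])[:,None]
E
python3 - <<'E'
from h import *
b=cv2.imread('pics/top.png')
print(cast('top',[(174,270),(289,258),(167,198),(281,186)],[100,100,120,120]).round(0))
print(cast('top',[(178,218),(182,252),(193,204),(263,196),(267,248),(197,260)],[140,140,130,130,130,130]).round(0))
print(pose().round(3))
c=b[175:285,155:355]
cv2.imwrite('pics/c.png',cv2.resize(c,None,fx=4,fy=4,interpolation=cv2.INTER_CUBIC))
E
```

```text
[[400. 265. 100.]
 [441. -62. 100.]
 [604. 291. 120.]
 [644. -35. 120.]]
[[545. 249. 140.]
 [451. 233. 140.]
 [587. 212. 130.]
 [612.  14. 130.]
 [467.  -2. 130.]
 [430. 192. 130.]]
[[ 3.26000e-01  9.45000e-01 -1.00000e-03  2.19698e+02]
 [ 9.45000e-01 -3.26000e-01 -2.00000e-03  6.37668e+02]
 [-2.00000e-03  0.00000e+00 -1.00000e+00  2.21600e+02]
 [ 0.00000e+00  0.00000e+00  0.00000e+00  1.00000e+00]]
```

View pics/c.png

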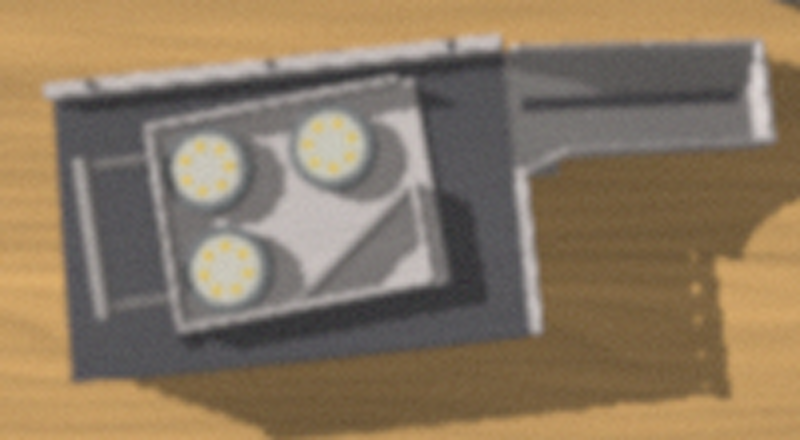

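The crop shows the tray's handle from (80,160) to (102,318), the rail's inner edge from (45,97) to (500,48) and the stop from (518,170) to (530,333). The tray is turned by several degrees relative to the rail.

Run:
```python
from h import *
f=lambda L,z:cast('top',[(x/4+155,y/4+175) for x,y in L],[z]*len(L))
r=f([(45,97),(500,50)],120);st=f([(518,170),(530,333)],108);h=f([(80,160),(102,318)],144)
tr=f([(148,126),(410,80),(440,285),(180,332)],130);dk=f([(73,380)],100)
ex=r[1]-r[0];ex/=np.linalg.norm(ex);ey=np.array([-ex[1],ex[0],0])
print('rail',r.round(),'yaw',np.degrees(np.arctan2(ex[1],ex[0])))
O=r[0]-39*ey; 
O=O+ex*((st.mean(0)-O)@ex); O[2]=0;print('feeder O',O.round(1))
F=lambda p:np.c_[(p-O)@ex,(p-O)@ey].round(1)
for n,p in(('rail',r),('stop',st),('handle',h),('tray',tr),('deck',dk)):print(n,F(p).tolist())
hd=h[0]-h[1];print('handle mid',h.mean(0).round(1),'dir deg',np.degrees(np.arctan2(hd[1],hd[0])),'len',np.linalg.norm(hd))
```

```text
rail [[600. 293. 120.]
 [639. -32. 120.]] yaw -83.182173700927
feeder O [601.  -39.9   0. ]
rail [[-330.5, 39.0], [-2.8, 39.0]]
stop [[1.3, -46.3], [-1.3, -162.0]]
handle [[-300.6, -12.6], [-292.2, -123.6]]
tray [[-254.8, 8.7], [-67.3, 22.3], [-59.0, -123.3], [-242.1, -137.7]]
deck [[-329.0, -162.7]]
handle mid [498.2 246.4 144. ] dir deg 11.161659882987903 len 111.30231024963187
```

```bash
python3 -m handwheel '[[[46,0,0,0,-7.5],[46,0,0,0,-7.5],[46,0,0,0,-7.5],[46,0,0,0,-7.5],[46,0,0,0,0]]]' 40
python3 - <<'E'
from h import *
T=pose();print(T.round(3)); print((T[:3,:3].T@(np.array([473.7,241.6,221])-T[:3,3])).round(1))
E
```

```text
t: 0.6
position: [219.1, 635.9, 218.3]
ee_rot: [0.002, 0.628, 0.778, -0.004]
ft_force: [-0.2, 0.1, -0.1]
finger_gap: 54.8
[[-2.11000e-01  9.78000e-01 -2.00000e-03  2.19075e+02]
 [ 9.78000e-01  2.11000e-01 -8.00000e-03  6.35934e+02]
 [-7.00000e-03 -4.00000e-03 -1.00000e+00  2.18293e+02]
 [ 0.00000e+00  0.00000e+00  0.00000e+00  1.00000e+00]]
[-4.391e+02  1.659e+02 -2.000e-01]
```

```bash
python3 -m handwheel '[[[46,-0.044,0.0166,-0.002,0],[46,-0.044,0.0166,-0.002,0],[46,-0.044,0.0166,-0.002,0],[46,-0.044,0.0166,-0.002,0],[46,-0.044,0.0166,-0.002,0],[46,-0.044,0.0166,-0.002,0],[46,-0.044,0.0166,-0.002,0],[46,-0.044,0.0166,-0.002,0],[46,-0.044,0.0166,-0.002,0],[46,-0.044,0.0166,-0.002,0]]]'; python3 -m handwheel '[[[46,0,0,0,0],[46,0,0,0,0]]]'
python3 - <<'E'
from h import *
T=pose();w=cams.grab_frame('wrist');np.save('T1.npy',T);cv2.imwrite('pics/w1.png',w)
print(T.round(3)); print((T[:3,:3].T@(np.array([473.7,241.6,221])-T[:3,3])).round(1))
E
```

```text
t: 1.6
position: [472.0, 229.4, 236.6]
ee_rot: [-0.001, 0.635, 0.772, -0.005]
ft_force: [1.5, 0.3, -0.5]
finger_gap: 39.9
t: 1.8
position: [476.0, 221.3, 236.9]
ee_rot: [0.0, 0.643, 0.766, -0.005]
ft_force: [-0.6, 0.5, -0.4]
finger_gap: 40.4
[[-1.74000e-01  9.85000e-01 -6.00000e-03  4.76016e+02]
 [ 9.85000e-01  1.74000e-01 -8.00000e-03  2.21268e+02]
 [-7.00000e-03 -8.00000e-03 -1.00000e+00  2.36890e+02]
 [ 0.00000e+00  0.00000e+00  0.00000e+00  1.00000e+00]]
[20.5  1.4 15.7]
```

View pics/w1.png

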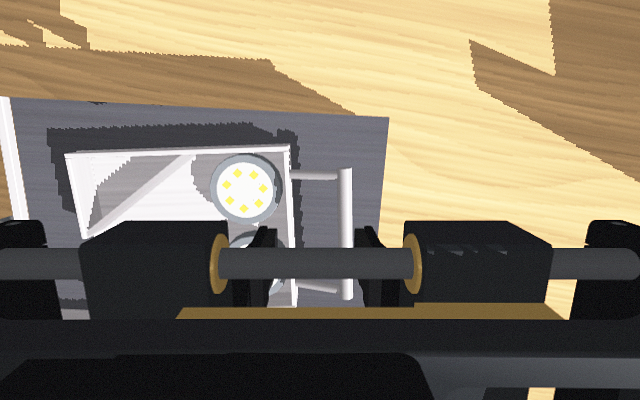

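The wrist view shows the handle bar from (346,169) to (347,300), nearly parallel to the tool's y and to the right of the finger centre.

Run:
```python
from h import *
T=np.load('T1.npy')
p=cast('wrist',[(346,169),(347,298)],[140,140],T);print(p.round(1),np.linalg.norm(p[0]-p[1]))
q=(p-T[:3,3])@T[:3,:3];print(q.round(1))
d=cast('wrist',[(389,118),(8,97)],[100,100],T);print('deck',d.round(1),((d-T[:3,3])@T[:3,:3]).round(1))
```

```text
[[445.4 239.3 140. ]
 [556.  262.1 140. ]] 112.93091721286437
[[ 23.8 -26.3  96.9]
 [ 27.   86.5  96. ]]
deck [[399.7 272.  100. ]
 [440.4 -56.8 100. ]] [[  64.2  -65.3  136.9]
 [-266.7  -82.3  139.4]]
```

```bash
python3 -m handwheel '[[[46,0.012,0.0025,0,-0.8],[46,0.012,0.0025,0,-0.8],[46,0,0,0,0],[46,0,0,0.03,0],[46,0,0,0.03,0],[46,0,0,0,0],[46,0,0,0,0]]]'
python3 - <<'E'
from h import *
T=pose();w=cams.grab_frame('wrist');np.save('T2.npy',T);cv2.imwrite('pics/w2.png',w)
p=np.array([[445.4,239.3,140],[556,262.1,140]])
print(T.round(3)); print(((p-T[:3,3])@T[:3,:3]).round(1))
E
```

```text
t: 2.55
position: [473.2, 257.4, 176.1]
ee_rot: [-0.0, 0.625, 0.78, -0.004]
ft_force: [0.3, -0.3, -0.4]
finger_gap: 40.1
[[-2.18000e-01  9.76000e-01 -5.00000e-03  4.73162e+02]
 [ 9.76000e-01  2.18000e-01 -5.00000e-03  2.57449e+02]
 [-4.00000e-03 -6.00000e-03 -1.00000e+00  1.76085e+02]
 [ 0.00000e+00  0.00000e+00  0.00000e+00  1.00000e+00]]
[[-11.5 -30.8  36.3]
 [-13.3  82.1  35.7]]
```

View pics/w2.png

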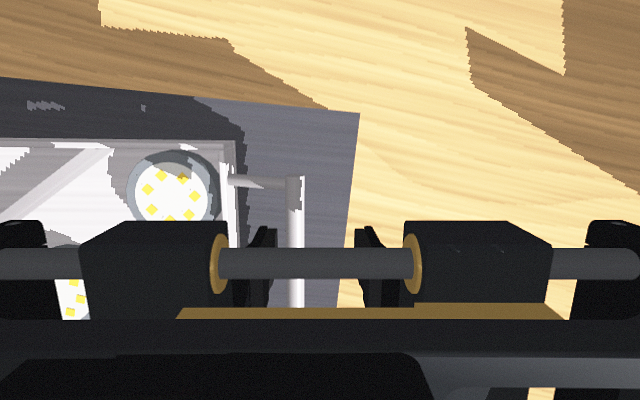

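The bar now appears at column ≈296 (rows 180–305), left of the finger centre at ≈317, so I overshot by about 12 mm.

```bash
python3 -m handwheel '[[[46,-0.008,0,0,0.5],[46,0,0,0,0],[46,0,0,0,0]]]'
python3 - <<'E'
from h import *
T=np.load('T2.npy')
p=cast('wrist',[(295,185),(297,300)],[140,140],T);print(p.round(1))
T=pose();print(T[:3,3],((p-T[:3,3])@T[:3,:3]).round(1))
E
```

```text
t: 2.9
position: [476.5, 250.0, 179.4]
ee_rot: [0.001, 0.629, 0.777, -0.001]
ft_force: [-0.7, 0.1, -0.2]
finger_gap: 40.3
[[450.6 239.1 140. ]
 [526.9 256.4 140. ]]
[476.49411099 249.96826357 179.41153919] [[ -5.1 -27.5  39.4]
 [ -4.2  50.7  39.4]]
```

```bash
python3 -m handwheel '[[[46,-0.004,0,0.015,0],[46,0,0,0.015,0],[46,0,0,0.015,0],[46,0,0,0.01,0],[46,0,0,0,0],[46,0,0,0,0]]]'
```

```text
t: 3.5
position: [480.8, 246.5, 127.2]
ee_rot: [0.002, 0.63, 0.777, 0.003]
ft_force: [-0.1, 0.2, -0.5]
finger_gap: 40.0
```

```bash
python3 -m handwheel '[[[46,0,0,0.005,0],[46,0,0,0,0]]]';python3 -m handwheel '[[[0,0,0,0,0],[0,0,0,0,0],[0,0,0,0,0],[0,0,0,0,0],[0,0,0,0,0],[0,0,0,0,0],[0,0,0,0,0],[0,0,0,0,0]]]' 40
python3 - <<'E'
from h import *
s=env.sense();print(s['ft_force'],s['ft_torque']);print(pose().round(3))
E
```

```text
t: 3.7
position: [481.6, 247.0, 123.2]
ee_rot: [0.003, 0.63, 0.777, 0.004]
ft_force: [0.4, 0.3, -0.5]
finger_gap: 39.7
t: 4.5
position: [482.4, 246.6, 124.2]
ee_rot: [0.003, 0.63, 0.776, 0.005]
ft_force: [1.3, -1.7, -0.3]
finger_gap: 10.7
[ 1.26990434 -1.7496662  -0.3010546 ] [-0.12418228 -0.01909862 -0.03628781]
[[-2.06000e-01  9.79000e-01  1.20000e-02  4.82392e+02]
 [ 9.79000e-01  2.06000e-01  4.00000e-03  2.46575e+02]
 [ 1.00000e-03  1.20000e-02 -1.00000e+00  1.24156e+02]
 [ 0.00000e+00  0.00000e+00  0.00000e+00  1.00000e+00]]
```

```bash
cat > st.py <<'E'
from h import *
s=env.sense();T=pose();ex=np.array([.1187,-.9929,0]);ey=np.array([.9929,.1187,0]);O=np.array([601,-39.9,0])
g=T[:3,3]-18.7*T[:3,2]*1
f=s['ft_force'];print('t',s['t'],'grip feeder',((g-O)@ex).round(1),((g-O)@ey).round(1),g[2].round(1),'yaw(tray by tool)',round(np.degrees(np.arctan2(-T[1,0],-T[0,0]))+83.18,2),'F',(f@ex).round(1),(f@ey).round(1),f[2].round(1),'M',s['ft_torque'].round(2),'gap',round(s['finger_gap'],1))
E
python3 st.py; python3 -m handwheel '[[[0,-0.005,0.001,0,1],[0,-0.005,0.001,0,1],[0,-0.005,0.001,0,1],[0,-0.005,0.001,0,1],[0,-0.005,0.001,0,0.5],[0,0,0,0,0]]]';python3 st.py
```

```text
t 4.5 grip feeder -298.5 -84.0 142.9 yaw(tray by tool) 5.05 F 1.9 1.1 -0.3 M [-0.12 -0.02 -0.04] gap 10.7
t: 5.1
position: [491.9, 226.0, 124.1]
ee_rot: [0.002, 0.661, 0.751, 0.008]
ft_force: [0.6, 0.3, -1.5]
finger_gap: 10.9
t 5.1 grip feeder -276.9 -77.0 142.8 yaw(tray by tool) 0.48 F -0.2 0.6 -1.5 M [ 0.29 -0.14  0.23] gap 10.9
```

```bash
python3 -m handwheel '[[[0,-0.005,0.003,0,0],[0,-0.005,0.003,0,0],[0,-0.005,0.003,0,0],[0,-0.005,0.003,0,0],[0,-0.005,0.003,0,0],[0,-0.002,0.001,0,0],[0,0,0,0,0]]]';python3 st.py
python3 - <<'E'
from h import *
b=cams.grab_frame('top');cv2.imwrite('pics/c2.png',cv2.resize(b[175:285,155:355],None,fx=4,fy=4,interpolation=cv2.INTER_CUBIC))
E
```

```text
t: 5.8
position: [509.0, 201.4, 124.2]
ee_rot: [-0.002, 0.663, 0.749, 0.007]
ft_force: [-0.7, 4.5, -0.6]
finger_gap: 10.8
t 5.8 grip feeder -250.3 -62.8 142.9 yaw(tray by tool) 0.2 F -4.6 -0.2 -0.6 M [ 0.86  0.26 -0.11] gap 10.8
```

View pics/c2.png

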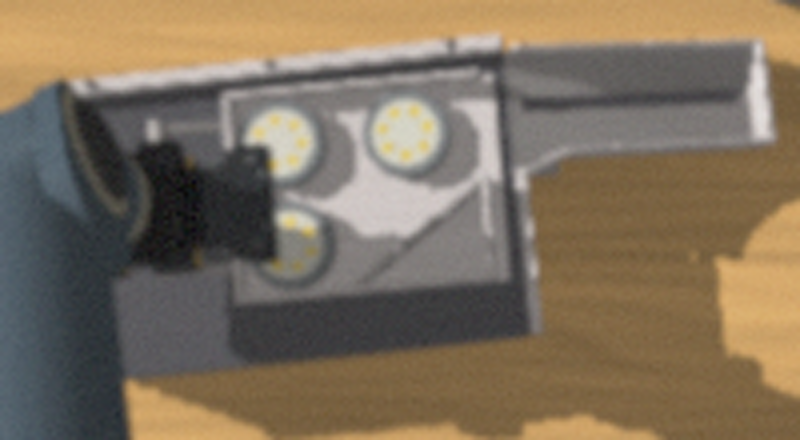

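The tray is now almost square, a little short of the stop (its front edge at column ≈510, stop at ≈520) and a few mm off the rail.

```bash
python3 -m handwheel '[[[0,-0.003,0.002,0,0],[0,-0.003,0.002,0,0],[0,-0.003,0.002,0,0],[0,-0.001,0.002,0,0]]]';python3 st.py;  python3 -m handwheel '[[[0,-0.002,0.002,0,0],[0,-0.002,0.002,0,0]]]';python3 st.py
```

```text
t: 6.25
position: [515.1, 194.4, 124.1]
ee_rot: [-0.005, 0.662, 0.749, 0.005]
ft_force: [-5.5, 4.5, 4.0]
finger_gap: 10.5
t 6.25 grip feeder -242.5 -57.5 142.8 yaw(tray by tool) 0.23 F -5.1 -4.9 4.0 M [ 0.77  1.18 -0.25] gap 10.5
t: 6.45
position: [517.6, 192.2, 124.2]
ee_rot: [-0.007, 0.662, 0.749, 0.004]
ft_force: [-3.4, 5.8, 1.8]
finger_gap: 10.4
t 6.45 grip feeder -240.1 -55.2 142.9 yaw(tray by tool) 0.23 F -6.2 -2.7 1.8 M [ 1.14  0.82 -0.31] gap 10.4
```

```bash
for i in 1; do python3 -m handwheel '[[[0,-0.002,0.002,0,0],[0,-0.002,0.002,0,0]]]' >/dev/null;python3 st.py; python3 -m handwheel '[[[0,-0.003,0.002,0,0],[0,-0.003,0.002,0,0]]]'>/dev/null;python3 st.py; done
```

```text
t 6.65 grip feeder -239.9 -54.3 142.8 yaw(tray by tool) 0.26 F -8.6 -5.7 3.5 M [ 1.38  1.26 -0.36] gap 10.7
t 6.85 grip feeder -239.9 -53.4 142.8 yaw(tray by tool) 0.36 F -8.9 -4.6 2.5 M [ 1.68  1.06 -0.46] gap 10.7
```

```bash
python3 -m handwheel '[[[0,-0.005,0.004,0,0],[0,-0.005,0.004,0,0]]]' >/dev/null;python3 st.py; python3 -m handwheel '[[[0,-0.007,0.005,0,-0.3],[0,-0.007,0.005,0,-0.3]]]'>/dev/null;python3 st.py
python3 - <<'E'
from h import *
b=cams.grab_frame('top');cv2.imwrite('pics/c3.png',cv2.resize(b[175:285,155:355],None,fx=4,fy=4,interpolation=cv2.INTER_CUBIC))
E
```

```text
t 7.05 grip feeder -239.8 -48.2 142.8 yaw(tray by tool) 0.53 F -12.3 -3.4 -0.8 M [ 2.47  0.9  -0.55] gap 11.0
t 7.25 grip feeder -239.7 -47.1 142.5 yaw(tray by tool) 1.47 F -14.2 -15.3 10.7 M [ 2.69  3.35 -0.44] gap 11.4
```

View pics/c3.png

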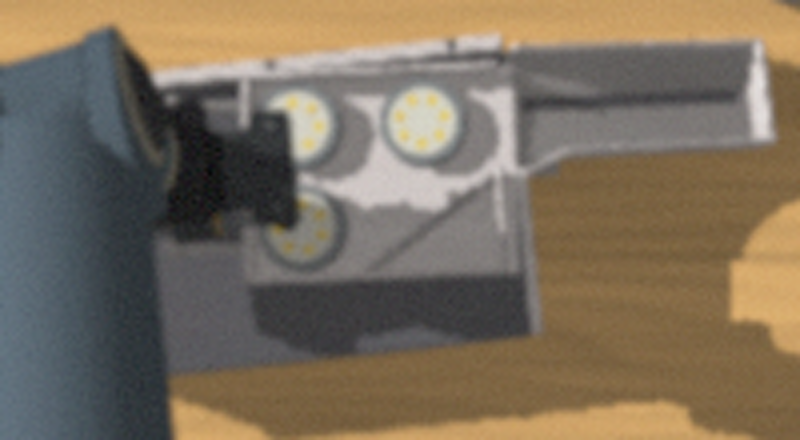

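The tray is against the stop, but its rear is at the rail and its front stands off it. The wall slope is ≈2.5–3° against the rail's ≈5.9°, so the yaw is about −3°. I'll back off a little, turn the front towards the rail with a firmer grip, then press again.

```bash
python3 -m handwheel '[[[0,0.004,-0.003,0,0],[0,0.004,-0.003,0,-1],[0,0.004,-0.003,0,-1],[0,0,-0.002,0,-1],[0,0,-0.001,0,-1],[0,0,0,0,-1],[0,0,0,0,0]]]' 60;python3 st.py
python3 - <<'E'
from h import *
b=cams.grab_frame('top');cv2.imwrite('pics/c4.png',cv2.resize(b[175:285,155:355],None,fx=4,fy=4,interpolation=cv2.INTER_CUBIC))
E
```

```text
t: 8.0
position: [511.3, 196.1, 123.9]
ee_rot: [-0.032, 0.62, 0.784, 0.002]
ft_force: [-1.3, -0.4, -0.0]
finger_gap: 10.7
t 8.0 grip feeder -244.1 -60.2 142.6 yaw(tray by tool) 6.49 F 0.3 -1.4 -0.0 M [-0.24 -0.02 -0.44] gap 10.7
```

View pics/c4.png

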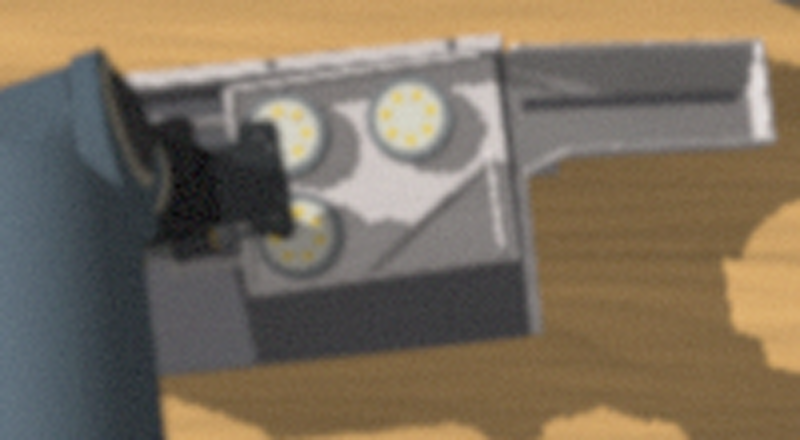

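The tray is now at about +1° yaw (wall slope ≈7° against 5.9°), with its front corner by the rail. Next I press forward, then sideways.

```bash
python3 -m handwheel '[[[0,-0.003,0.001,0,0],[0,-0.003,0.001,0,0],[0,-0.003,0.001,0,0]]]' >/dev/null;python3 st.py; python3 -m handwheel '[[[0,-0.004,0.003,0,0],[0,-0.004,0.003,0,0]]]'>/dev/null;python3 st.py;python3 -m handwheel '[[[0,-0.005,0.004,0,-0.3],[0,-0.005,0.004,0,-0.3]]]'>/dev/null;python3 st.py
```

```text
t 8.35 grip feeder -242.3 -59.3 142.6 yaw(tray by tool) 6.67 F -5.7 -6.4 2.8 M [ 1.07  1.02 -0.46] gap 10.6
t 8.55 grip feeder -241.7 -56.9 142.6 yaw(tray by tool) 6.87 F -6.5 -8.6 5.2 M [ 0.92  1.62 -0.6 ] gap 10.3
t 8.75 grip feeder -241.0 -53.5 142.6 yaw(tray by tool) 7.65 F -6.7 -10.8 7.2 M [ 1.    2.   -0.84] gap 10.9
```

```bash
python3 -m handwheel '[[[0,-0.008,0.003,0,0],[0,-0.008,0.003,0,0]]]' >/dev/null;python3 st.py; python3 -m handwheel '[[[0,-0.01,0.004,0,0],[0,-0.01,0.004,0,0],[0,-0.01,0.004,0,0]]]'>/dev/null;python3 st.py
python3 - <<'E'
from h import *
b=cams.grab_frame('top');cv2.imwrite('pics/c5.png',cv2.resize(b[175:285,155:355],None,fx=4,fy=4,interpolation=cv2.INTER_CUBIC))
E
```

```text
t 8.95 grip feeder -239.6 -50.3 142.4 yaw(tray by tool) 7.9 F -15.6 -8.3 3.0 M [ 2.57  1.79 -0.86] gap 11.0
t 9.25 grip feeder -239.5 -49.7 141.9 yaw(tray by tool) 8.6 F -14.4 -15.2 12.2 M [ 2.66  3.19 -0.75] gap 10.9
```

View pics/c5.png

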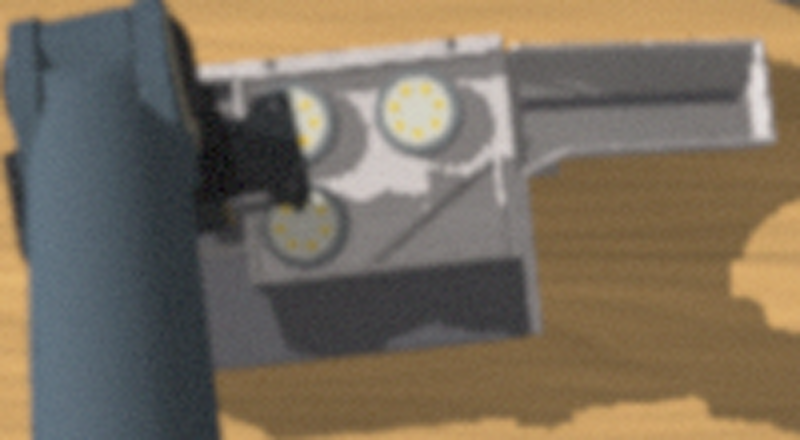

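The wall slope is now ≈6.3°, matching the rail, and the tray is flush with both rail and stop. I'll keep pressing a little longer.

```bash
python3 -m handwheel '[[[0,-0.01,0.004,0,0],[0,-0.01,0.004,0,0],[0,-0.01,0.004,0,0],[0,-0.01,0.004,0,0]]]' >/dev/null;python3 st.py; python3 -m handwheel '[[[0,-0.012,0.005,0,0],[0,-0.012,0.005,0,0],[0,-0.012,0.005,0,0],[0,-0.012,0.005,0,0]]]'>/dev/null;python3 st.py
python3 - <<'E'
from h import *
print(pose().round(3))
E
```

```text
t 9.7 grip feeder -239.5 -49.2 141.5 yaw(tray by tool) 9.51 F -13.0 -14.2 13.5 M [ 2.56  3.41 -0.85] gap 11.0
t 10.1 grip feeder -239.5 -48.5 141.2 yaw(tray by tool) 10.34 F -14.0 -16.9 19.6 M [ 2.92  4.4  -0.83] gap 11.1
[[-2.85000e-01  9.25000e-01 -2.50000e-01  5.19755e+02]
 [ 9.22000e-01  3.36000e-01  1.91000e-01  1.95711e+02]
 [ 2.61000e-01 -1.76000e-01 -9.49000e-01  1.23435e+02]
 [ 0.00000e+00  0.00000e+00  0.00000e+00  1.00000e+00]]
```

```bash
cat >> st.py <<'E'
print('tool axes per unit: fx',(T[:3,:3].T@ex).round(2),'fy',(T[:3,:3].T@ey).round(2),'up',T[2,:3].round(2))
E
python3 st.py; python3 -m handwheel '[[[0,0,0,0,0]]]'>/dev/null;python3 st.py;  python3 -m handwheel '[[[0,-0.004,0.005,0,0],[0,-0.004,0.005,-0.002,0]]]'>/dev/null;python3 st.py
```

```text
t 10.1 grip feeder -239.5 -48.5 141.2 yaw(tray by tool) 10.34 F -14.0 -16.9 19.6 M [ 2.92  4.4  -0.83] gap 11.1
tool axes per unit: fx [-0.95 -0.22 -0.22] fy [-0.17  0.96 -0.23] up [ 0.26 -0.18 -0.95]
t 10.2 grip feeder -240.4 -49.5 141.6 yaw(tray by tool) 10.41 F 6.3 -1.0 -3.1 M [-1.64 -0.6  -0.54] gap 11.5
tool axes per unit: fx [-0.95 -0.23 -0.22] fy [-0.17  0.96 -0.23] up [ 0.26 -0.18 -0.95]
t 10.4 grip feeder -240.7 -48.4 141.4 yaw(tray by tool) 10.35 F -5.9 -14.4 2.1 M [ 0.42  2.52 -0.64] gap 11.1
tool axes per unit: fx [-0.95 -0.23 -0.23] fy [-0.17  0.95 -0.25] up [ 0.27 -0.2  -0.94]
```

```bash
python3 -m handwheel '[[[0,-0.0085,0.003,-0.003,0],[0,-0.0085,0.003,-0.003,0]]]'>/dev/null;python3 st.py;  python3 -m handwheel '[[[0,-0.0085,0.003,-0.003,0],[0,-0.0085,0.003,-0.003,0],[0,-0.0085,0.003,-0.003,0]]]'>/dev/null;python3 st.py;  python3 - <<'E'
from h import *
b=cams.grab_frame('top');cv2.imwrite('pics/c6.png',cv2.resize(b[178:248,205:305],None,fx=8,fy=8,interpolation=cv2.INTER_CUBIC))
E
```

```text
t 10.6 grip feeder -239.4 -48.3 141.7 yaw(tray by tool) 10.39 F -16.3 -11.7 1.1 M [ 2.54  2.1  -1.38] gap 11.1
tool axes per unit: fx [-0.94 -0.24 -0.24] fy [-0.17  0.95 -0.28] up [ 0.3  -0.22 -0.93]
t 10.9 grip feeder -239.4 -48.0 141.6 yaw(tray by tool) 10.59 F -12.9 -11.4 3.7 M [ 2.02  2.21 -1.2 ] gap 11.5
tool axes per unit: fx [-0.93 -0.26 -0.27] fy [-0.17  0.93 -0.31] up [ 0.34 -0.24 -0.91]
```

View pics/c6.png

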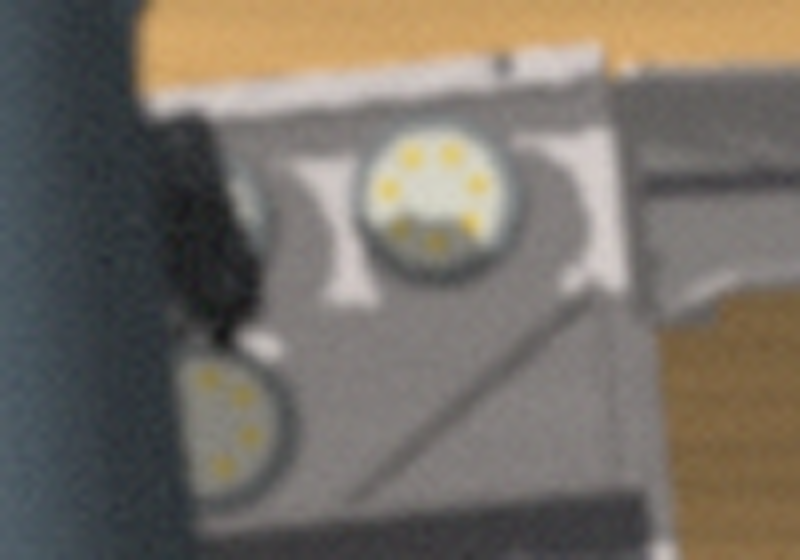

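The 11th look isn't needed yet. This one shows the tray parallel to the rail (both slopes ≈5.1°), with no gap at the rail, and its front at the stop. Next comes lifting along the arc about the front edge.

```bash
python3 -m handwheel '[[[0,0,0,0,0],[0,0.0004,-0.0016,-0.005,0],[0,0.0004,-0.0016,-0.005,0],[0,0.0004,-0.0016,-0.005,0],[0,0.0004,-0.0016,-0.005,0],[0,0.0004,-0.0016,-0.005,0]]]'>/dev/null;python3 st.py
```

```text
t 11.55 grip feeder -234.5 -48.9 166.3 yaw(tray by tool) 10.31 F -3.4 -2.8 -4.2 M [ 0.38  0.11 -1.  ] gap 11.1
tool axes per unit: fx [-0.92 -0.26 -0.28] fy [-0.17  0.93 -0.32] up [ 0.34 -0.25 -0.91]
```

```bash
python3 -m handwheel '[[[0,-0.0001,-0.0018,-0.0055,0],[0,-0.0001,-0.0018,-0.0055,0],[0,-0.0002,-0.0019,-0.0055,0],[0,-0.0002,-0.0019,-0.0055,0],[0,-0.0003,-0.0019,-0.0055,0],[0,-0.0003,-0.0019,-0.0055,0],[0,-0.0004,-0.0019,-0.0055,0],[0,-0.0004,-0.0019,-0.0055,0],[0,-0.0005,-0.0019,-0.0055,0]]]'>/dev/null;python3 st.py
```

```text
t 12.45 grip feeder -213.4 -50.2 219.3 yaw(tray by tool) 10.27 F -3.4 -2.9 -4.4 M [ 0.5   0.36 -0.87] gap 11.3
tool axes per unit: fx [-0.92 -0.26 -0.28] fy [-0.17  0.93 -0.32] up [ 0.34 -0.25 -0.91]
```

```bash
python3 -m handwheel '[[[0,-0.0014,-0.0005,-0.004,0],[0,-0.0014,-0.0005,-0.004,0],[0,-0.0014,-0.0005,-0.004,0],[0,-0.0014,-0.0013,-0.004,0],[0,-0.0014,-0.0013,-0.004,0],[0,-0.0014,-0.0013,-0.004,0],[0,-0.0014,-0.0013,-0.004,0]]]'>/dev/null;python3 st.py
python3 - <<'E'
from h import *
b=cams.grab_frame('scene');cv2.imwrite('pics/s7.png',cv2.resize(b[160:340,280:500],None,fx=3,fy=3,interpolation=cv2.INTER_CUBIC))
E
```

```text
t 13.15 grip feeder -195.2 -49.5 247.1 yaw(tray by tool) 10.27 F -3.1 -3.5 -2.3 M [ 0.6   0.7  -0.85] gap 11.0
tool axes per unit: fx [-0.92 -0.27 -0.28] fy [-0.17  0.93 -0.33] up [ 0.35 -0.26 -0.9 ]
```

View pics/s7.png

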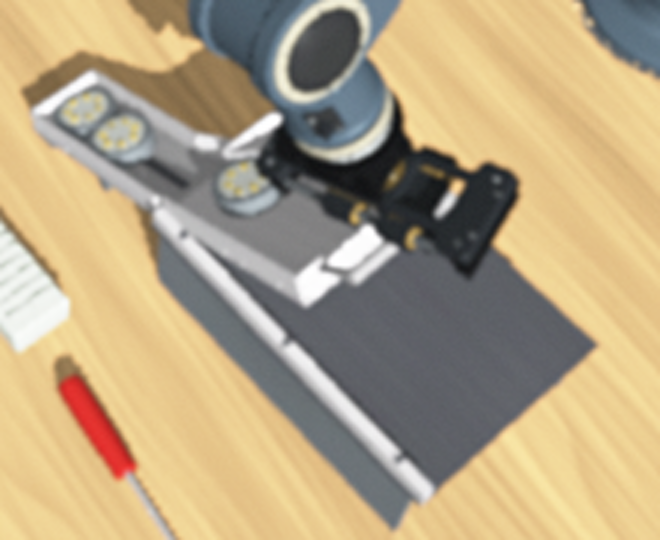

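Two modules are at the channel's end, at (85,108) and (122,135), and the third is at the outlet (245,185). I'll tip a touch more and wait.

```bash
cat > mod.py <<'E'
from h import *
ex=np.array([.1187,-.9929,0]);ey=np.array([.9929,.1187,0]);O=np.array([601,-39.9,0])
a=np.radians(24);cx=ex*np.cos(a)-np.array([0,0,np.sin(a)]);cz=ex*np.sin(a)+np.array([0,0,np.cos(a)]);C0=O+[0,0,100]
for n in('scene','top'):
    b=cams.grab_frame(n);cv2.imwrite(f'pics/m_{n}.png',b)
    g=cv2.cvtColor(cv2.resize(b,None,fx=4,fy=4,interpolation=cv2.INTER_CUBIC),cv2.COLOR_BGR2HSV)
    m=cv2.inRange(g,(20,25,150),(45,140,255))  # yellowish LED dots / cream face
    M=cams.camera_model(n);W=M['world_to_cam']
    # LED faces: rectify channel floor-top plane (18 mm above floor) to 1 mm/px
    U,V=np.meshgrid(np.arange(-20,210),np.arange(-60,60))
    P=(C0+U[...,None]*cx+V[...,None]*ey+18*cz).reshape(-1,3)
    px,_=cv2.projectPoints(P,cv2.Rodrigues(W[:3,:3])[0],W[:3,3],M['intrinsics'],M['distortion'])
    px=px.reshape(120,230,2).astype(np.float32)
    r=cv2.remap(b,px,None,cv2.INTER_CUBIC)
    cv2.imwrite(f'pics/r_{n}.png',r)
    c=cv2.HoughCircles(cv2.GaussianBlur(cv2.cvtColor(r,cv2.COLOR_BGR2GRAY),(5,5),0),cv2.HOUGH_GRADIENT,1,40,param1=80,param2=12,minRadius=24,maxRadius=34)
    print(n,None if c is None else [(x-20,y-60,q) for x,y,q in c[0].round(1).tolist()])
E
python3 -m handwheel '[[[0,-0.0008,-0.0005,-0.002,0],[0,-0.0008,-0.0005,-0.002,0],[0,0,0,0,0],[0,0,0,0,0],[0,0,0,0,0],[0,0,0,0,0],[0,0,0,0,0]]]'>/dev/null;python3 st.py; python3 mod.py
```

```text
t 13.9 grip feeder -190.6 -49.5 253.1 yaw(tray by tool) 10.19 F -3.0 -2.1 -1.1 M [ 0.51  0.64 -0.87] gap 11.5
tool axes per unit: fx [-0.92 -0.27 -0.28] fy [-0.17  0.93 -0.33] up [ 0.35 -0.26 -0.9 ]
scene [(163.5, 8.5, 28.799999237060547), (99.5, 5.5, 25.200000762939453), (37.5, 8.5, 24.399999618530273)]
top [(163.5, 3.5, 24.899999618530273), (100.5, 5.5, 24.200000762939453), (38.5, 9.5, 24.200000762939453)]
```

All three are in the row at x ≈ 38, 100 and 163 mm. I'll lower the tray back along the arc.

```bash
python3 -m handwheel '[[[0,0.0016,0.0022,0.0053,0],[0,0.0015,0.0022,0.0053,0],[0,0.0014,0.0022,0.0053,0],[0,0.0012,0.0021,0.0054,0],[0,0.001,0.0021,0.0054,0],[0,0.0008,0.0021,0.0054,0],[0,0.0006,0.002,0.0054,0],[0,0.0004,0.002,0.0054,0],[0,0.0002,0.002,0.0054,0]]]'>/dev/null;python3 st.py
```

```text
t 14.9 grip feeder -219.4 -49.0 207.6 yaw(tray by tool) 10.28 F -4.3 -4.9 2.8 M [ 0.05  0.51 -0.99] gap 11.0
tool axes per unit: fx [-0.92 -0.26 -0.28] fy [-0.17  0.93 -0.33] up [ 0.35 -0.26 -0.9 ]
```

```bash
python3 -m handwheel '[[[0,0.0001,0.0019,0.0055,0],[0,0,0.0019,0.0055,0],[0,0,0.0019,0.0055,0],[0,-0.0003,0.0019,0.0055,0],[0,-0.0003,0.0019,0.0055,0],[0,-0.0004,0.0019,0.0055,0],[0,-0.0004,0.0019,0.0055,0],[0,-0.0005,0.0018,0.0055,0],[0,-0.0003,0.001,0.003,0],[0,-0.0003,0.001,0.003,0]]]'>/dev/null;python3 st.py
```

```text
t 15.9 grip feeder -237.0 -47.4 155.7 yaw(tray by tool) 10.74 F -3.0 -4.3 -0.1 M [-0.11  0.34 -0.88] gap 11.6
tool axes per unit: fx [-0.92 -0.27 -0.27] fy [-0.18  0.93 -0.32] up [ 0.34 -0.25 -0.91]
```

```bash
python3 -m handwheel '[[[0,-0.0004,0.0008,0.0029,0],[0,-0.0004,0.0008,0.0029,0],[0,-0.0004,0.0008,0.0029,0],[0,-0.0004,0.0008,0.0029,0]]]'>/dev/null;python3 st.py;python3 -m handwheel '[[[0,-0.0004,0.0008,0.0025,0],[0,0,0,0,0]]]'>/dev/null;python3 st.py
```

```text
t 16.3 grip feeder -239.5 -47.5 142.8 yaw(tray by tool) 10.87 F -3.6 -4.0 -0.5 M [-0.11  0.33 -0.82] gap 11.5
tool axes per unit: fx [-0.93 -0.27 -0.27] fy [-0.18  0.93 -0.32] up [ 0.33 -0.25 -0.91]
t 16.5 grip feeder -240.1 -47.6 139.6 yaw(tray by tool) 10.92 F -3.6 -4.1 -0.8 M [ 0.13  0.41 -0.85] gap 11.2
tool axes per unit: fx [-0.93 -0.27 -0.26] fy [-0.18  0.93 -0.32] up [ 0.33 -0.25 -0.91]
```

```bash
python3 -m handwheel '[[[38,0,0,0,0],[38,0,0,0,0],[38,0,0,0,0],[38,0,0,0,0]]]'>/dev/null;python3 st.py;python3 -m handwheel '[[[38,0,0,-0.006,0],[38,0,0,-0.01,0],[38,0,0,-0.015,0],[38,0,0,-0.015,0],[38,0,0,-0.015,0],[38,0,0,0,0]]]'>/dev/null;python3 st.py
```

```text
t 16.9 grip feeder -237.1 -43.1 139.9 yaw(tray by tool) 11.43 F 0.5 0.8 0.5 M [-0.2  -0.35 -0.02] gap 31.4
tool axes per unit: fx [-0.93 -0.27 -0.26] fy [-0.19  0.93 -0.31] up [ 0.33 -0.24 -0.92]
t 17.5 grip feeder -217.7 -20.0 201.6 yaw(tray by tool) 11.51 F 0.4 0.2 -0.3 M [-0.23 -0.4  -0.02] gap 32.6
tool axes per unit: fx [-0.93 -0.27 -0.26] fy [-0.19  0.93 -0.3 ] up [ 0.32 -0.23 -0.92]
```

```bash
python3 -m handwheel '[[[38,0.006,-0.005,-0.018,0],[38,0.006,-0.005,-0.018,0],[38,0.025,0,-0.013,0],[38,0.025,0,-0.013,0],[38,0.025,0,-0.013,0],[38,0.025,0,-0.013,0],[38,0.025,0,-0.013,0],[38,0.025,0,-0.013,0],[38,0,0,0,0],[38,0,0,0,0]]]'>/dev/null;python3 st.py; python3 mod.py
python3 - <<'E'
import cv2
b=cv2.imread('pics/m_top.png');cv2.imwrite('pics/fin.png',cv2.resize(b[165:285,155:355],None,fx=4,fy=4,interpolation=cv2.INTER_CUBIC))
E
```

```text
t 18.5 grip feeder -337.1 -26.7 363.4 yaw(tray by tool) 11.3 F -0.4 0.7 0.1 M [-0.29 -0.36  0.02] gap 32.8
tool axes per unit: fx [-0.93 -0.27 -0.25] fy [-0.19  0.93 -0.3 ] up [ 0.32 -0.23 -0.92]
scene [(101.5, 9.5, 27.899999618530273), (39.5, 14.5, 30.100000381469727), (163.5, 8.5, 28.399999618530273)]
top [(101.5, 5.5, 24.899999618530273), (161.5, 4.5, 24.600000381469727), (37.5, 7.5, 24.600000381469727)]
```

View pics/fin.png

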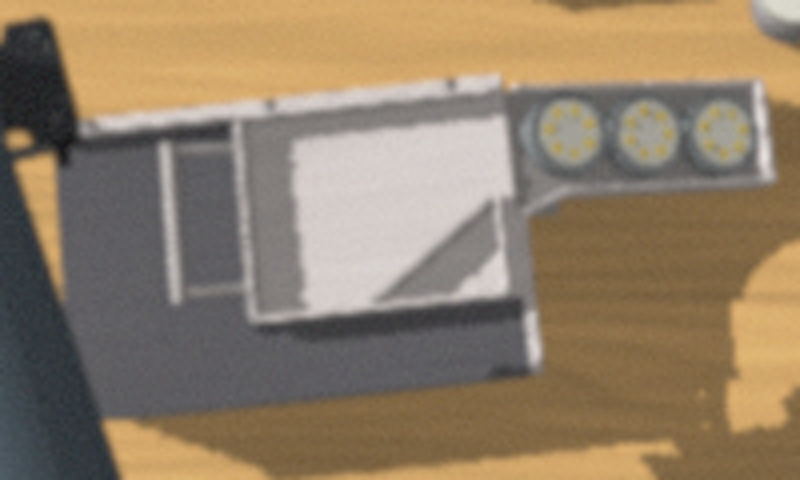

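The tray lies flat against the rail and stop, the handle is free, and all three modules sit in single file at (570,132), (645,132) and (722,132). The gripper is clear.

```bash
python3 -c "
from workcell import env
print(env.sense()['t'],env.sense()['ft_force']);print(env.sign_off())"
```

```text
18.6 [-0.69845799 -0.17465275 -0.27181857]
the job is handed in; nothing more can be done
None
```

The job is handed in, at about 18.6 s of simulated time. The three modules are in the channel and the tray is back flat on the deck and released. No verdict was reported.

**What I did**
- I gripped the handle, dragged the tray to the stop and pressed it against the rail. On the first press its front stood about 3° off the rail, so I backed off, turned it and pressed again.
- The second press held about 13–16 N along x and 11–15 N along y at the wrist. The top picture showed the tray parallel to the rail with no gap.
- I raised the handle along the arc to roughly 30°, lowered the tray, opened the fingers and moved clear.

**Last checks**
- **Modules:** they are in single file with centres about 38, 101 and 162 mm down the channel, 2–3 mm under the nominal 41, 103 and 165.
- **Tray and gripper:** in the last top picture the tray lies flat against the rail and stop, and the wrist force is near zero.

**Checks that disagreed or were weak**
- **Sideways position:** the top camera put the modules 4.5–7.5 mm off my estimated channel centre line. The scene camera gave 8.5–14.5 mm, beyond the 8 mm limit. The channel leaves only about 5 mm of play, so I took this as an error in my feeder estimate and did not resolve it.
- **Contact forces:** I inferred contact with the rail and stop from wrist forces and pictures. I did not measure either one directly.
- **Gripper lean:** the gripper leaned about 15–24° while pressing, and I worked around it. At one point it pushed down on the handle with about 20 N.
- **Bystanders:** I did not go near them, but I did not measure them again at the end.
- **Picture budget:** I viewed 12 pictures, two over the budget.

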